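# Press a block print, then hold the press lid open

## Robot

A 6-joint arm with a two-finger parallel gripper is mounted at the origin on the work surface. World frame = base frame: x ahead of the robot, y to its left, z up, the work surface at z = 0. Lengths are in m, angles in rad, forces in N, time in s.
With the tool pointing down it reaches from about 0.35 to 0.975 m from the base axis. Payload 4.9 kg.
Tool frame: the origin (TCP) lies between the finger pads, 19 mm behind the fingertips; this is the grasp point; z points along the fingers, y is the line along which they close (so a half turn about z gives the same grasp; the last joint's range is limited). The gripper opens to 85 mm and grips with 20 to 120 N. Pads are 22 mm wide; open, the fingers measure 114 mm over their backs; the gripper's body (76 mm by 85 mm) begins 54 mm behind the grasp point. The pads swing forward as they close: fully open they stand 13 mm farther back than shut.
Start: joints at [-1.289, 0.053, 1.613, -0, 1.476, -0.119], TCP at [0.244, -0.575, 0.25] pointing down, gripper open.
Joint ranges: [-3.01, 3.01], [-1.01, 2.22], [0.06, 2.58], [-1.02, 4.17], [0.09, 2.62], [-3.14, 3.14]. Speed limits (rad/s): [2.57, 2.57, 3.14, 3.14, 3.14, 3.14].

## Interface

Orientations are given as a rotation vector (axis times angle).
In Python, from station import ctrl gives the robot as it stands. The module is installed in compiled form; this text tells all that it offers.
- The arm moves only by the tool drive_tool, never from a script. Its argument "steps" is a list of rows, each an object with "translation": the shift along the tool's x, y, z normalised to -1 to 1, where 1 is 4 cm, a list of three; "angular": the turn, a rotation vector about the tool's x, y, z normalised to -1 to 1, where 1 is 8 degrees, a list of three; "gripper": the opening, from 0 (shut) to 1 (fully open). In form: [{"translation": [dx, dy, dz], "angular": [wx, wy, wz], "gripper": gripper}, ...]. A call has 1 to 8 rows; each row shifts and turns the commanded pose from where the row before left it, along the tool's axes as they then stand; what a row does not reach is not made up. A row lasts 1/8 s, in which the tool goes at most 62.5 mm and 10.7 degrees, less where a joint would pass 70% of its speed; a pose out of reach is approached as far as the arm can. A call with a number of a shift or a turn outside -1 to 1 is refused whole. A call with a gripper value outside its range is refused whole. The fingers move at their own pace and stop on an object; "force" is the grip in N (left out, the last holds). Time passes only in rows, so rows that do not move let the fingers close. It gives the time, the measured TCP pose, the force, the opening and the grip force at its end, in the units of the state.
- ctrl.get_obs(): the state, without advancing time (a new reading comes with each control period).
- ctrl.get_image(name): name is "scene" or "top"; returns a dict with "color" (420x560x3 uint8, red, green, blue), "depth" (420x560 float32, m along the optical axis (not along the pixel's ray), 0 where there is no reading), "fx", "fy", "cx", "cy" (pixels), "R" (3x3) and "t" (3): a world point X has camera coordinates R X + t. Camera axes: x right, y down, z forward; pixel columns grow to the right and rows downward; lengths in m; the calibration is good to about 2 mm. A picture is of the moment at which its call begins.
- ctrl.finish_job(): hands the job in; it is judged then, once.
The state is a dict: "t": time; "q": joint angles; "dq": joint speeds; "effort": joint torques, N m; "tool_pos": TCP position; "tool_rot": TCP orientation; "contact_force": force on the tool from outside, world axes, zero at the start; "wrist_torque": the same for the moment, N m; "opening": finger opening in m; "grip_force": force on a finger pad.
Only numpy, scipy, OpenCV 4.12 (cv2) and the standard library are available. Lean on these libraries where they do the work, as an engineer would, in place of code of your own. Each camera call takes 0.05 s, during which the arm holds its last target. There are 200 camera calls.

## Task

Take a print on the hinged hand press: swing the clamp arm over centre so that its foot sits fully down on the closed lid, leave it clamped for at least a second, then swing the arm all the way back until it leans outward by itself, knob let go. Only then lift the lid by its front bar handle to 45 degrees open and finish there, still holding the handle in the fingers with the lid steady at that angle, since it drops shut if let go. Do not disturb the other things on the press and the bench.

Things in the scene. Friction and masses are not known exactly. Their poses are not given: they have to be found in the camera images.
- press: Hand press fixed to the bench: grey laminate base board 360x360x20 mm, wooden bed under a hinged plywood lid, steel swing clamp left of the lid. Origin: centre of the board's underside. x from the front edge to the hinge (far) edge, y to its left (clamp side), z up. Lid 225x220x14 mm covers x -95 to 130, y -160 to 60 mm; its shut top is 62 mm above the bench. Clamp post at x -20, y 120 mm.
- lid (a joint): Lid angle, rad: 0 shut (level), grows as the front edge rises, stop at 1.4; it falls shut by its own weight (about 0.55 kg, varies) from any angle. It turns about a level axis along the press's y through lid_hinge.
- lid_hinge (a point): Point on the lid's hinge axis, at mid-width of the lid, 55 mm above the bench; fixed to the press (axes as the press).
- lid_handle (a point): Steel bar handle at the lid's front: round bar, 12 mm diameter, 120 mm long along the press's y, on a bracket at each end (104 mm free between), 55 mm ahead of the lid's front edge. Origin: middle of the bar, 280 mm from the hinge axis; when shut 55 mm above the bench, 29 mm of free space under the bar. Turns with the lid.
- clamp (a joint): Clamp arm angle, rad: 0 = arm level over the lid, rubber foot on the lid's top; grows as the knob rises and swings outward (to the press's +y). Upright at 1.57, stop at 2.2, leaning outward. Over centre: the arm (0.25 kg) falls by its weight to 0 on the lid side of upright, to 2.2 on the outer side. Starts on the outer side.
- clamp_knob (a point): Centre of the black ball knob, 28 mm diameter, at the clamp arm's end, 130 mm from the pivot; 45 mm above the lid's top at angle 0, 212 mm above the bench at 2.2. The arm is a steel bar 18 mm wide, 12 mm thick, ending 25 mm short of the knob's centre, then a 10 mm pin.
- clamp_pivot (a point): Point on the clamp's pivot axis, 107 mm above the bench, fixed to the press; the axis is level along the press's x, so that the arm swings in the plane of the press's y and z.
- gouge: Bystander: lino gouge, wooden handle and flat steel blade, 120 mm long, lying on the press's base board, front left; origin under its middle
- ink_jar: Bystander: closed ink jar, 48 mm wide, 50 mm tall, standing on the base board, far left corner; origin: centre of its underside
- brayer: Bystander: rubber ink roller 90 mm wide, 36 mm diameter, with a wooden handle, overall 165 mm, lying on the bench right of the press; origin under the roller's middle
- paint_bottle: Bystander: paint bottle, 64 mm wide, 170 mm tall, left of the press; origin: centre of its underside
- paint_tub: Bystander: closed paint tub, 84 mm wide, 90 mm tall, left of the press; origin: centre of its underside
- brush_pot: Bystander: pot of brushes, 76 mm wide, about 200 mm tall with the brushes, right of the press; origin: centre of its underside
- lino_block: Bystander: mounted lino block 100 x 75 x 18 mm lying on the bench near the robot; origin: centre of its underside

How it is judged:
By the outcome, as a careful person would: the job done as asked, in the order asked, and still so for the second after the job is handed in, while the arm keeps its last pose, push and grip.
It also fails if it takes over 67 s, if anything falls off the work surface, if the arm or the gripper's body presses on something with over 40 N, if the wrist force passes 120 N, or if a joint passes its speed limit or range.

## Working session

There is one attempt and no reset: what is moved stays moved. The work goes in short steps, Python scripts to look and compute and a tool call to move; the robot and the scene stay as the last step left them, time stands still between calls to the robot, and variables do not carry over. Pictures are saved under pics/ and viewed, at most 10 in all, crops included, and the job is handed in when it is done.

Besides the shell and the picture viewer there is one more tool, called after "Emit:" by a JSON object that holds its "method" and its "body", one argument or row to a line. drive_tool: Moves the arm, as the interface text tells. Its arguments: {"type":"object","properties":{"steps":{"type":"array"},"force":{"type":"number"}},"required":["steps"]}

```bash
mkdir -p pics
cat > h.py <<'E'
import numpy as np, cv2
from station import ctrl
def pts(im):
    v,u=np.mgrid[0:420,0:560]; d=im['depth']
    P=np.stack([(u-im['cx'])/im['fx']*d,(v-im['cy'])/im['fy']*d,d],-1)
    return (P-im['t'])@im['R']
def proj(im,X):
    c=im['R']@np.array(X)+im['t']; return [im['fx']*c[0]/c[2]+im['cx'],im['fy']*c[1]/c[2]+im['cy']]
def save(im,n): cv2.imwrite('pics/'+n,im['color'][:,:,::-1])
E
python3 - <<'E'
from h import *
import pickle
D={n:ctrl.get_image(n) for n in('scene','top')}
pickle.dump(D,open('d0.pkl','wb'))
for n in D: save(D[n],n+'0.png'); print(n,-D[n]['R'].T@D[n]['t'],D[n]['fx'])
o=ctrl.get_obs();print(o)
E
```

```text
scene [ 1.14836457 -0.97411036  1.10510918] 465.2398139888192
top [ 0.354291   -0.02401988  1.37681234] 490.7150810445129
{'t': 0.1, 'q': array([-1.28898449e+00,  5.33110263e-02,  1.61415810e+00, -6.94160856e-06,
        1.47599481e+00, -1.19027604e-01]), 'dq': array([-0.00137362, -0.00037729, -0.00175906, -0.00135819,  0.00066729,
        0.00070439]), 'effort': array([-4.90680814e-04, -3.94903278e+01, -3.71363175e+01, -1.32324303e-04,
        3.87576627e-03,  1.03268408e-05]), 'tool_pos': array([ 0.2437045 , -0.57495491,  0.24887257]), 'tool_rot': array([-3.07688031e+00, -6.25060188e-01,  2.49649429e-04]), 'contact_force': array([ 0.59087942,  0.86403195, -1.0703846 ]), 'wrist_torque': array([-0.04006544, -0.05842528, -0.03476788]), 'grip_force': 0.0, 'opening': 0.08541638431919264}
```

View pics/scene0.png

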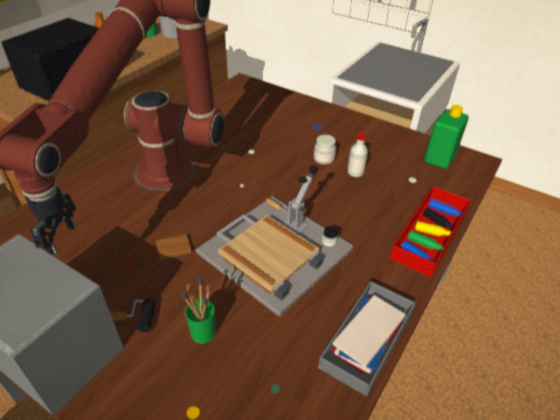

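View pics/top0.png

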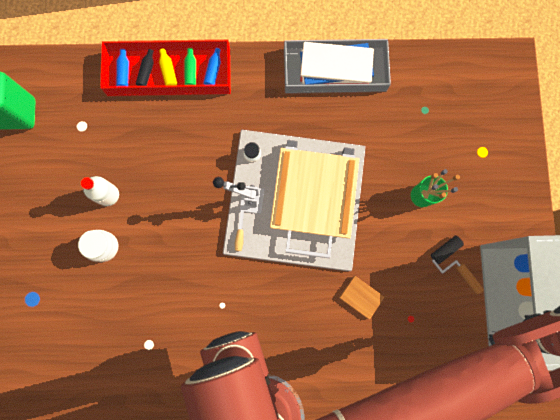

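The scene view shows the press in the middle, with the knob near (312,170). In the top view the board spans about (224..365, 130..271), the knob is near (219,183) and the handle bar is near (309,254). Next I'll measure these.

Run:
```python
from h import *
import pickle
D=pickle.load(open('d0.pkl','rb'))
T=D['top'];S=D['scene']
P=pts(T);Q=pts(S)
box=np.zeros((420,560),bool);box[120:280,205:375]=1
def rect(m,n):
    m=cv2.morphologyEx(m.astype(np.uint8),cv2.MORPH_OPEN,np.ones((3,3)))
    k,l,st,_=cv2.connectedComponentsWithStats(m);i=1+np.argmax(st[1:,4])
    p=P[l==i];r=cv2.minAreaRect((p[:,:2]*1000).astype(np.float32));print(n,len(p),p[:,2].mean(),r);return r
rb=rect(box&(P[...,2]>.01)&(P[...,2]<.03),'board')
rl=rect(box&(P[...,2]>.05)&(P[...,2]<.075),'lid')
# knob: dark, high
for n,im,X,b in(('top',T,P,(170,200,205,235)),('scene',S,Q,(160,182,300,325))):
    g=im['color'].max(2);m=np.zeros_like(box);m[b[0]:b[1],b[2]:b[3]]=1
    m&=(g<60)&(X[...,2]>.15)
    p=X[m];v,u=np.nonzero(m);print(n,len(p),u.mean(),v.mean(),(u.min(),u.max(),v.min(),v.max()),np.median(p,0),p[:,2].max())
# scene rays
m=box&(P[...,2]>.1);p=P[m];print('tall pts',len(p)); 
for r in p[::8]: print(np.round(r,3),end=' ')
# handle
m=np.zeros_like(box);m[225:268,275:345]=1
m&=(P[...,2]>.035)&(P[...,2]<.075)
for v in range(228,266,2):
    u=np.nonzero(m[v])[0]
    if len(u):print(v,u.min(),u.max(),len(u),np.round(P[v,u].mean(0),3))
def up(n,im,a,b,c,d): cv2.imwrite('pics/'+n,cv2.resize(im['color'][a:b,c:d,::-1],None,fx=4,fy=4,interpolation=cv2.INTER_CUBIC))
up('t1.png',T,125,275,195,375);up('s1.png',S,160,310,190,360)
```

```text
board 7392 0.019379136424322173 ((590.98046875, -109.32623291015625), (360.2475280761719, 360.6466064453125), 81.09777069091797)
lid 6968 0.06164773263249171 ((583.2288818359375, -159.10397338867188), (220.4972381591797, 312.8915100097656), 81.1490707397461)
top 53 216.83018867924528 183.0 (np.int64(213), np.int64(222), np.int64(178), np.int64(187)) [0.59472787 0.0908552  0.22093139] 0.2276461754057889
scene 78 309.12820512820514 172.76923076923077 (np.int64(300), np.int64(317), np.int64(166), np.int64(181)) [0.60096608 0.07644191 0.21374335] 0.2290526737299393
tall pts 623
[ 0.354 -0.024  1.377] [ 0.354 -0.024  1.377] [ 0.354 -0.024  1.377] [ 0.354 -0.024  1.377] [ 0.354 -0.024  1.377] [ 0.354 -0.024  1.377] [0.609 0.08  0.221] [0.605 0.089 0.226] [0.605 0.1   0.216] [0.604 0.08  0.222] [0.601 0.089 0.225] [0.608 0.068 0.189] [0.598 0.085 0.225] [0.604 0.068 0.193] [0.601 0.028 0.206] [0.595 0.084 0.227] [0.602 0.068 0.191] [0.598 0.038 0.211] [0.594 0.094 0.222] [0.595 0.076 0.214] [0.601 0.059 0.184] [0.594 0.035 0.215] [0.593 0.093 0.217] [0.596 0.075 0.2  ] [0.597 0.056 0.191] [
[... 949 characters left out ...]
 0.354 -0.024  1.377] [ 0.354 -0.024  1.377] [ 0.354 -0.024  1.377] [ 0.354 -0.024  1.377] [ 0.354 -0.024  1.377] [ 0.354 -0.024  1.377] 228 275 344 70 [ 0.501 -0.143  0.061]
230 288 344 57 [ 0.495 -0.16   0.061]
232 288 344 44 [ 0.49  -0.175  0.062]
234 288 344 29 [ 0.484 -0.19   0.06 ]
236 288 344 17 [ 0.479 -0.194  0.059]
238 287 331 6 [ 0.474 -0.141  0.059]
240 287 331 6 [ 0.469 -0.141  0.061]
242 287 331 7 [ 0.463 -0.148  0.06 ]
244 287 330 6 [ 0.458 -0.139  0.058]
246 286 330 6 [ 0.453 -0.137  0.06 ]
248 286 330 6 [ 0.447 -0.137  0.058]
250 286 330 22 [ 0.443 -0.117  0.058]
252 286 330 37 [ 0.437 -0.128  0.059]
254 300 329 30 [ 0.431 -0.154  0.059]
256 315 329 15 [ 0.425 -0.174  0.059]
```

View pics/t1.png

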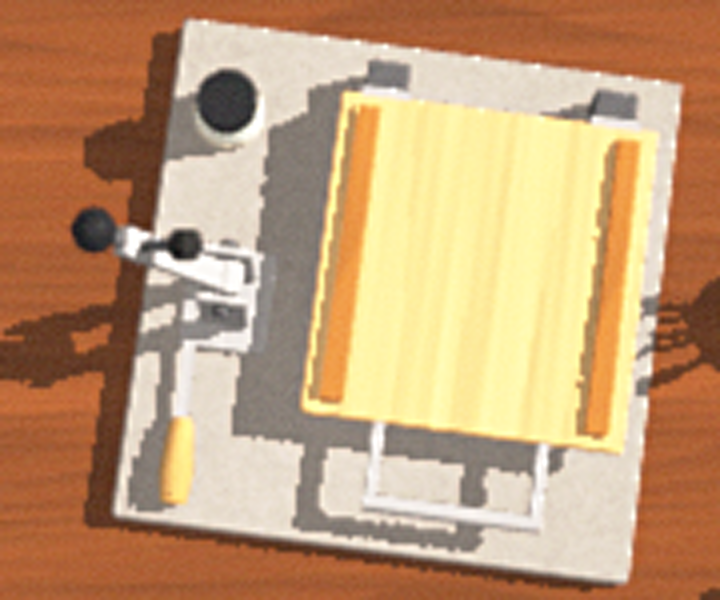

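View pics/s1.png

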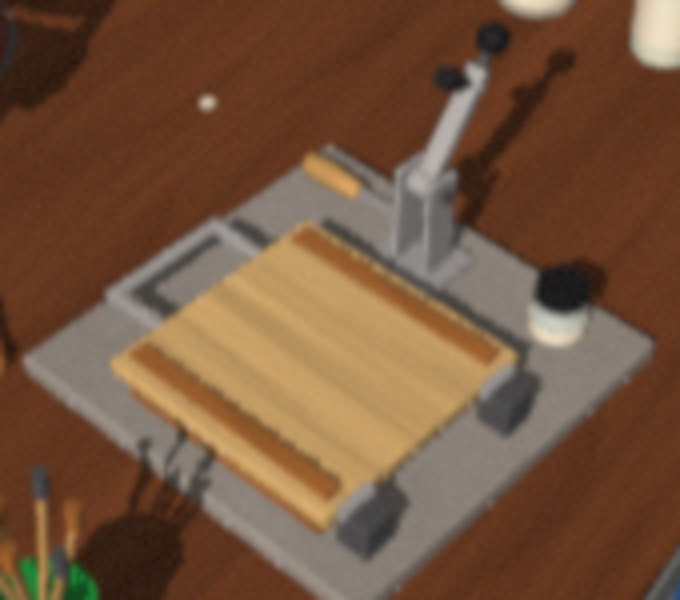

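The top crop shows the knob at (92,229), the arm running to its post at (220,290), and the handle bar between (370,502) and (540,522). The scene crop shows the knob at (492,38) and the black foot at (450,77).

The board centre is at (0.591, -0.109) and its yaw is -8.9°. The knob fits at about (0.60, 0.088, 0.212). Next I rotate the tool so y matches press x and x matches press y while rising, then hover over the knob.

Emit:
{"method": "drive_tool", "body": {
  "steps": [
    {"translation":[0,0,-0.25],"angular":[0,0,-0.908],"gripper":1},
    {"translation":[0,0,-0.25],"angular":[0,0,-0.908],"gripper":1},
    {"translation":[0,0,-0.25],"angular":[0,0,-0.908],"gripper":1},
    {"translation":[0,0,-0.25],"angular":[0,0,-0.908],"gripper":1},
    {"translation":[0,0,-0.25],"angular":[0,0,-0.908],"gripper":1},
    {"translation":[0,0,-0.25],"angular":[0,0,-0.908],"gripper":1},
    {"translation":[0,0,-0.25],"angular":[0,0,-0.908],"gripper":1},
    {"translation":[0,0,-0.25],"angular":[0,0,-0.908],"gripper":1}
  ],
  "force": 30
}}

```text
t: 1.1
tool_pos: [0.2438, -0.5752, 0.3295]
tool_rot: [-2.382, -2.046, -0.001]
contact_force: [-0.1, -0.1, 0.7]
opening: 0.0854
grip_force: 0.0
```

Emit:
{"method": "drive_tool", "body": {
  "steps": [
    {"translation":[0.887,0.312,0],"angular":[0,0,0],"gripper":1},
    {"translation":[0.887,0.312,0],"angular":[0,0,0],"gripper":1},
    {"translation":[0.887,0.312,0],"angular":[0,0,0],"gripper":1},
    {"translation":[0.887,0.312,0],"angular":[0,0,0],"gripper":1},
    {"translation":[0.887,0.312,0],"angular":[0,0,0],"gripper":1},
    {"translation":[0.887,0.312,0],"angular":[0,0,0],"gripper":1},
    {"translation":[0.887,0.312,0],"angular":[0,0,0],"gripper":1}
  ]
}}

```text
t: 1.98
tool_pos: [0.369, -0.3423, 0.3294]
tool_rot: [-2.387, -2.041, -0.0]
contact_force: [0.1, -0.1, -0.4]
opening: 0.0854
grip_force: 0.0
```

Emit:
{"method": "drive_tool", "body": {
  "steps": [
    {"translation":[0.887,0.312,0],"angular":[0,0,0],"gripper":1},
    {"translation":[0.887,0.312,0],"angular":[0,0,0],"gripper":1},
    {"translation":[0.887,0.312,0],"angular":[0,0,0],"gripper":1},
    {"translation":[0.887,0.312,0],"angular":[0,0,0],"gripper":1},
    {"translation":[0.887,0.312,0],"angular":[0,0,0],"gripper":1},
    {"translation":[0.887,0.312,0],"angular":[0,0,0],"gripper":1},
    {"translation":[0.887,0.312,0],"angular":[0,0,0],"gripper":1},
    {"translation":[0.887,0.312,0],"angular":[0,0,0],"gripper":1}
  ]
}}

```text
t: 2.98
tool_pos: [0.5116, -0.0775, 0.3295]
tool_rot: [-2.387, -2.042, 0.001]
contact_force: [0.5, -0.3, -0.7]
opening: 0.0852
grip_force: 0.0
```

Emit:
{"method": "drive_tool", "body": {
  "steps": [
    {"translation":[0.887,0.312,0],"angular":[0,0,0],"gripper":1},
    {"translation":[0.887,0.312,0],"angular":[0,0,0],"gripper":1},
    {"translation":[0.887,0.312,0],"angular":[0,0,0],"gripper":1},
    {"translation":[0.887,0.312,0],"angular":[0,0,0],"gripper":1},
    {"translation":[0.887,0.312,0],"angular":[0,0,0],"gripper":1},
    {"translation":[0,0,0],"angular":[0,0,0],"gripper":1},
    {"translation":[0,0,0],"angular":[0,0,0],"gripper":1}
  ]
}}

```text
t: 3.85
tool_pos: [0.6002, 0.0866, 0.3294]
tool_rot: [-2.387, -2.042, 0.002]
contact_force: [0.3, -0.8, 0.0]
opening: 0.0857
grip_force: 0.0
```

Run:
```python
from h import *
S=ctrl.get_image('scene');save(S,'s2.png')
Q=pts(S);m=np.zeros((420,560),bool);m[160:182,300:325]=1
m&=(S['color'].max(2)<60)&(Q[...,2]>.15)&(Q[...,2]<.24)
# ball: fit sphere r=14mm to knob points; drop the foot by y
p=Q[m&(Q[...,1]>.06)]
from scipy.optimize import least_squares
r=least_squares(lambda c:np.linalg.norm(p-c,axis=1)-.014,[.6,.088,.212],loss='soft_l1',f_scale=.002);print(len(p),r.x,r.cost)
P=pts(__import__('pickle').load(open('d0.pkl','rb'))['top'])
p=P[170:200,205:226].reshape(-1,3);p=p[(p[:,2]>.2)&(p[:,2]<.24)&(p[:,1]>.07)]
r=least_squares(lambda c:np.linalg.norm(p-c,axis=1)-.014,[.6,.088,.212],loss='soft_l1',f_scale=.002);print(len(p),r.x,r.cost)
print(ctrl.get_obs()['tool_pos'])
```

```text
49 [0.5995542  0.08881533 0.21273988] 0.00011457798084605556
105 [0.60157835 0.0881905  0.21143306] 9.490888694503836e-05
[0.60013858 0.08622673 0.32967055]
```

Emit:
{"method": "drive_tool", "body": {
  "steps": [
    {"translation":[0.055,0,0.6],"angular":[0,0,0],"gripper":1},
    {"translation":[0,0,0.6],"angular":[0,0,0],"gripper":1},
    {"translation":[0,0,0.6],"angular":[0,0,0],"gripper":1},
    {"translation":[0,0,0.6],"angular":[0,0,0],"gripper":1},
    {"translation":[0,0,0.6],"angular":[0,0,0],"gripper":1},
    {"translation":[0,0,0],"angular":[0,0,0],"gripper":1}
  ]
}}

```text
t: 4.65
tool_pos: [0.5991, 0.088, 0.2076]
tool_rot: [-2.387, -2.038, 0.006]
contact_force: [-1.1, 0.4, 0.4]
opening: 0.0853
grip_force: 0.0
```

Emit:
{"method": "drive_tool", "body": {
  "steps": [
    {"translation":[0,0,0],"angular":[0,0,0],"gripper":0.2},
    {"translation":[0,0,0],"angular":[0,0,0],"gripper":0.2},
    {"translation":[0,0,0],"angular":[0,0,0],"gripper":0.2},
    {"translation":[0,0,0],"angular":[0,0,0],"gripper":0.2},
    {"translation":[0,0,0],"angular":[0,0,0],"gripper":0.2},
    {"translation":[0,0,0],"angular":[0,0,0],"gripper":0.2}
  ],
  "force": 30
}}

```text
t: 5.4
tool_pos: [0.6014, 0.089, 0.2112]
tool_rot: [2.387, 2.041, 0.002]
contact_force: [-0.2, 0.5, 6.0]
opening: 0.0263
grip_force: 29.5
```

Run:
```python
import numpy as np
for a,b,n in((2.2,0,24),(0,2.1,22)):
    t=np.linspace(a,b,n+1);x=-130*np.cos(t)/40;z=130*np.sin(t)/40
    for i in range(n):print([round(x[i+1]-x[i],2),0,round(-(z[i+1]-z[i]),2)],end=',' if (i+1)%8 else '\n')
    print()
```

```text
[np.float64(-0.25), 0, np.float64(-0.16)],[np.float64(-0.26), 0, np.float64(-0.14)],[np.float64(-0.27), 0, np.float64(-0.12)],[np.float64(-0.28), 0, np.float64(-0.09)],[np.float64(-0.29), 0, np.float64(-0.06)],[np.float64(-0.3), 0, np.float64(-0.04)],[np.float64(-0.3), 0, np.float64(-0.01)],[np.float64(-0.3), 0, np.float64(0.02)]
[np.float64(-0.29), 0, np.float64(0.04)],[np.float64(-0.29), 0, np.float64(0.07)],[np.float64(-0.28), 0, np.float64(0.1)],[np.float64(-0.27), 0, np.float64(0.12)],[np.float64(-0.26), 0, np.float64(0.15)],[np.float64(-0.24), 0, np.float64(0.17)],[np.float64(-0.23), 0, np.float64(0.19)],[np.float64(-0.21), 0, np.float64(0.21)]
[np.float64(-0.19), 0, np.float64(0.23)],[np.float64(-0.17), 0, np.float64(0.25)],[np.float64(-0.14), 0, np.float64(0.26)],[np.float64(-0.12), 0, np.float64(0.27)],[np.float64(-0.09), 0, np.float64(0.28)],[np.float64(-0.07), 0, np.float64(0.29)],[np.float64(-0.04), 0, np.float64(0.3)],[np.float64(-0.01), 0, np.float64(0.3)]

[np.float64(0.01), 0, np.float64(-0.31)],[np.float64(0.04), 0, np.float64(-0.31)],[np.float64(0.07), 0, np.float64(-0.3)],[np.float64(0.1), 0, np.float64(-0.29)],[np.float64(0.13), 0, np.float64(-0.28)],[np.float64(0.16), 0, np.float64(-0.27)],[np.float64(0.18), 0, np.float64(-0.25)],[np.float64(0.2), 0, np.float64(-0.23)]
[np.float64(0.22), 0, np.float64(-0.21)],[np.float64(0.24), 0, np.float64(-0.19)],[np.float64(0.26), 0, np.float64(-0.17)],[np.float64(0.28), 0, np.float64(-0.14)],[np.float64(0.29), 0, np.float64(-0.11)],[np.float64(0.3), 0, np.float64(-0.09)],[np.float64(0.3), 0, np.float64(-0.06)],[np.float64(0.31), 0, np.float64(-0.03)]
[np.float64(0.31), 0, np.float64(0.0)],[np.float64(0.31), 0, np.float64(0.03)],[np.float64(0.3), 0, np.float64(0.06)],[np.float64(0.3), 0, np.float64(0.09)],[np.float64(0.29), 0, np.float64(0.12)],[np.float64(0.27), 0, np.float64(0.14)],
```

Emit:
{"method": "drive_tool", "body": {
  "steps": [
    {"translation":[-0.25,0,-0.16],"angular":[0,0,0],"gripper":0.2},
    {"translation":[-0.26,0,-0.14],"angular":[0,0,0],"gripper":0.2},
    {"translation":[-0.27,0,-0.12],"angular":[0,0,0],"gripper":0.2},
    {"translation":[-0.28,0,-0.09],"angular":[0,0,0],"gripper":0.2},
    {"translation":[-0.29,0,-0.06],"angular":[0,0,0],"gripper":0.2},
    {"translation":[-0.3,0,-0.04],"angular":[0,0,0],"gripper":0.2},
    {"translation":[-0.3,0,-0.01],"angular":[0,0,0],"gripper":0.2},
    {"translation":[-0.3,0,0.02],"angular":[0,0,0],"gripper":0.2}
  ]
}}

```text
t: 6.4
tool_pos: [0.5872, -0.0014, 0.2343]
tool_rot: [2.387, 2.04, 0.001]
contact_force: [5.7, 0.4, 1.5]
opening: 0.0259
grip_force: 30.0
```

Tracking well.

Emit:
{"method": "drive_tool", "body": {
  "steps": [
    {"translation":[-0.29,0,0.04],"angular":[0,0,0],"gripper":0.2},
    {"translation":[-0.29,0,0.07],"angular":[0,0,0],"gripper":0.2},
    {"translation":[-0.28,0,0.1],"angular":[0,0,0],"gripper":0.2},
    {"translation":[-0.27,0,0.12],"angular":[0,0,0],"gripper":0.2},
    {"translation":[-0.26,0,0.15],"angular":[0,0,0],"gripper":0.2},
    {"translation":[-0.24,0,0.17],"angular":[0,0,0],"gripper":0.2},
    {"translation":[-0.23,0,0.19],"angular":[0,0,0],"gripper":0.2},
    {"translation":[-0.21,0,0.21],"angular":[0,0,0],"gripper":0.2}
  ]
}}

```text
t: 7.4
tool_pos: [0.5743, -0.0835, 0.1919]
tool_rot: [2.386, 2.039, -0.0]
contact_force: [6.8, -1.3, 0.5]
opening: 0.0262
grip_force: 30.8
```

Emit:
{"method": "drive_tool", "body": {
  "steps": [
    {"translation":[-0.19,0,0.23],"angular":[0,0,0],"gripper":0.2},
    {"translation":[-0.17,0,0.25],"angular":[0,0,0],"gripper":0.2},
    {"translation":[-0.14,0,0.26],"angular":[0,0,0],"gripper":0.2},
    {"translation":[-0.12,0,0.27],"angular":[0,0,0],"gripper":0.2},
    {"translation":[-0.09,0,0.28],"angular":[0,0,0],"gripper":0.2},
    {"translation":[-0.07,0,0.29],"angular":[0,0,0],"gripper":0.2}
  ]
}}

```text
t: 8.15
tool_pos: [0.5695, -0.1142, 0.1285]
tool_rot: [2.386, 2.039, 0.0]
contact_force: [7.7, -1.9, 0.2]
opening: 0.0262
grip_force: 31.0
```

Emit:
{"method": "drive_tool", "body": {
  "steps": [
    {"translation":[-0.04,0,0.3],"angular":[0,0,0],"gripper":0.2},
    {"translation":[0,0,0.26],"angular":[0,0,0],"gripper":0.2},
    {"translation":[0,0,0],"angular":[0,0,0],"gripper":0.2}
  ]
}}

```text
t: 8.52
tool_pos: [0.5692, -0.1159, 0.1057]
tool_rot: [2.386, 2.039, -0.001]
contact_force: [7.3, -2.6, -1.0]
opening: 0.026
grip_force: 31.0
```

Emit:
{"method": "drive_tool", "body": {
  "steps": [
    {"translation":[0,0,0.06],"angular":[0,0,0],"gripper":0.2},
    {"translation":[0,0,0.06],"angular":[0,0,0],"gripper":0.2},
    {"translation":[0,0,0],"angular":[0,0,0],"gripper":0.2}
  ]
}}

```text
t: 8.9
tool_pos: [0.5693, -0.116, 0.1025]
tool_rot: [2.386, 2.04, -0.002]
contact_force: [4.0, -3.6, 4.2]
opening: 0.0261
grip_force: 31.2
```

Emit:
{"method": "drive_tool", "body": {
  "steps": [
    {"translation":[0,0,0.05],"angular":[0,0,0],"gripper":0.2},
    {"translation":[0,0,0.05],"angular":[0,0,0],"gripper":0.2},
    {"translation":[0,0,0],"angular":[0,0,0],"gripper":0.2},
    {"translation":[0,0,0],"angular":[0,0,0],"gripper":0.2}
  ]
}}

```text
t: 9.4
tool_pos: [0.5694, -0.1159, 0.1016]
tool_rot: [2.386, 2.04, -0.003]
contact_force: [-5.3, -0.9, 19.8]
opening: 0.026
grip_force: 32.3
```

Run:
```python
from h import *
S=ctrl.get_image('scene');cv2.imwrite('pics/s3.png',cv2.resize(S['color'][160:310,190:360,::-1],None,fx=4,fy=4,interpolation=cv2.INTER_CUBIC))
o=ctrl.get_obs();print(o['t'],o['tool_pos'],o['contact_force'])
```

```text
9.45 [ 0.56944253 -0.11586619  0.10157893] [-4.57909432 -1.46548899 19.83890326]
```

View pics/s3.png

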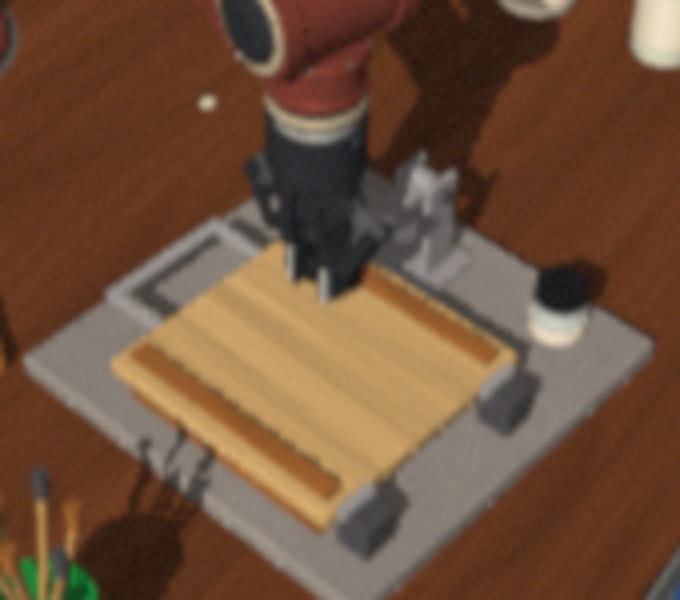

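The arm is down over the lid at crop (330,260), and the foot is seated with about 20 N of reaction. I'll ease off slightly and hold for over a second.

Emit:
{"method": "drive_tool", "body": {
  "steps": [
    {"translation":[0,0,-0.02],"angular":[0,0,0],"gripper":0.2},
    {"translation":[0,0,0],"angular":[0,0,0],"gripper":0.2},
    {"translation":[0,0,0],"angular":[0,0,0],"gripper":0.2},
    {"translation":[0,0,0],"angular":[0,0,0],"gripper":0.2},
    {"translation":[0,0,0],"angular":[0,0,0],"gripper":0.2},
    {"translation":[0,0,0],"angular":[0,0,0],"gripper":0.2},
    {"translation":[0,0,0],"angular":[0,0,0],"gripper":0.2},
    {"translation":[0,0,0],"angular":[0,0,0],"gripper":0.2}
  ]
}}

```text
t: 10.45
tool_pos: [0.5694, -0.1159, 0.1017]
tool_rot: [2.386, 2.04, -0.002]
contact_force: [-3.3, -2.0, 15.5]
opening: 0.0265
grip_force: 32.1
```

Emit:
{"method": "drive_tool", "body": {
  "steps": [
    {"translation":[0,0,0],"angular":[0,0,0],"gripper":0.2},
    {"translation":[0,0,0],"angular":[0,0,0],"gripper":0.2},
    {"translation":[0,0,0],"angular":[0,0,0],"gripper":0.2},
    {"translation":[0,0,0],"angular":[0,0,0],"gripper":0.2},
    {"translation":[0,0,0],"angular":[0,0,0],"gripper":0.2},
    {"translation":[0,0,0],"angular":[0,0,0],"gripper":0.2}
  ]
}}

```text
t: 11.2
tool_pos: [0.5694, -0.1159, 0.1016]
tool_rot: [2.386, 2.04, -0.002]
contact_force: [-2.7, -1.5, 15.2]
opening: 0.026
grip_force: 32.1
```

Emit:
{"method": "drive_tool", "body": {
  "steps": [
    {"translation":[0.01,0,-0.39],"angular":[0,0,0],"gripper":0.2},
    {"translation":[0.04,0,-0.31],"angular":[0,0,0],"gripper":0.2},
    {"translation":[0.07,0,-0.3],"angular":[0,0,0],"gripper":0.2},
    {"translation":[0.1,0,-0.29],"angular":[0,0,0],"gripper":0.2},
    {"translation":[0.13,0,-0.28],"angular":[0,0,0],"gripper":0.2},
    {"translation":[0.16,0,-0.27],"angular":[0,0,0],"gripper":0.2},
    {"translation":[0.18,0,-0.25],"angular":[0,0,0],"gripper":0.2},
    {"translation":[0.2,0,-0.23],"angular":[0,0,0],"gripper":0.2}
  ]
}}

```text
t: 12.2
tool_pos: [0.5748, -0.0801, 0.1909]
tool_rot: [2.386, 2.039, -0.001]
contact_force: [8.1, -2.3, -0.7]
opening: 0.0266
grip_force: 30.9
```

Emit:
{"method": "drive_tool", "body": {
  "steps": [
    {"translation":[0.22,0,-0.21],"angular":[0,0,0],"gripper":0.2},
    {"translation":[0.24,0,-0.19],"angular":[0,0,0],"gripper":0.2},
    {"translation":[0.26,0,-0.17],"angular":[0,0,0],"gripper":0.2},
    {"translation":[0.28,0,-0.14],"angular":[0,0,0],"gripper":0.2},
    {"translation":[0.29,0,-0.11],"angular":[0,0,0],"gripper":0.2},
    {"translation":[0.3,0,-0.09],"angular":[0,0,0],"gripper":0.2},
    {"translation":[0.3,0,-0.06],"angular":[0,0,0],"gripper":0.2},
    {"translation":[0.31,0,-0.03],"angular":[0,0,0],"gripper":0.2}
  ]
}}

```text
t: 13.2
tool_pos: [0.5884, 0.0067, 0.2311]
tool_rot: [2.386, 2.039, -0.002]
contact_force: [5.3, -1.9, 1.2]
opening: 0.0265
grip_force: 31.5
```

Emit:
{"method": "drive_tool", "body": {
  "steps": [
    {"translation":[0.31,0,0],"angular":[0,0,0],"gripper":0.2},
    {"translation":[0.31,0,0.03],"angular":[0,0,0],"gripper":0.2},
    {"translation":[0.3,0,0.06],"angular":[0,0,0],"gripper":0.2},
    {"translation":[0.3,0,0.09],"angular":[0,0,0],"gripper":0.2},
    {"translation":[0.29,0,0.12],"angular":[0,0,0],"gripper":0.2},
    {"translation":[0.27,0,0.14],"angular":[0,0,0],"gripper":0.2},
    {"translation":[0,0,0],"angular":[0,0,0],"gripper":0.2}
  ]
}}

```text
t: 14.08
tool_pos: [0.5996, 0.0783, 0.2132]
tool_rot: [2.386, 2.042, 0.0]
contact_force: [6.8, -1.2, 2.4]
opening: 0.0262
grip_force: 32.6
```

Emit:
{"method": "drive_tool", "body": {
  "steps": [
    {"translation":[0.2,0,0.12],"angular":[0,0,0],"gripper":0.2},
    {"translation":[0,0,0],"angular":[0,0,0],"gripper":0.2},
    {"translation":[0,0,0],"angular":[0,0,0],"gripper":1},
    {"translation":[0,0,0],"angular":[0,0,0],"gripper":1},
    {"translation":[0,0,0],"angular":[0,0,0],"gripper":1},
    {"translation":[0,0,0],"angular":[0,0,0],"gripper":1},
    {"translation":[0,0,-0.3],"angular":[0,0,0],"gripper":1},
    {"translation":[0,0,-0.7],"angular":[0,0,0],"gripper":1}
  ]
}}

```text
t: 15.08
tool_pos: [0.5995, 0.0862, 0.2482]
tool_rot: [-2.386, -2.04, 0.004]
contact_force: [0.5, -0.2, 0.1]
opening: 0.0851
grip_force: 0.0
```

Emit:
{"method": "drive_tool", "body": {
  "steps": [
    {"translation":[0,0,-0.8],"angular":[0,0,0],"gripper":1},
    {"translation":[0,0,-0.7],"angular":[0,0,0],"gripper":1},
    {"translation":[-0.77,-0.4,0],"angular":[0,0,0],"gripper":0.5},
    {"translation":[-0.77,-0.4,0],"angular":[0,0,0],"gripper":0.5},
    {"translation":[-0.77,-0.4,0],"angular":[0,0,0],"gripper":0.5},
    {"translation":[-0.77,-0.4,0],"angular":[0,0,0],"gripper":0.5},
    {"translation":[-0.77,-0.4,0],"angular":[0,0,0],"gripper":0.5},
    {"translation":[-0.77,-0.4,0],"angular":[0,0,0],"gripper":0.5}
  ]
}}

```text
t: 16.08
tool_pos: [0.4763, -0.0822, 0.3101]
tool_rot: [2.386, 2.041, 0.001]
contact_force: [-0.4, -0.4, 0.5]
opening: 0.0425
grip_force: 0.0
```

Emit:
{"method": "drive_tool", "body": {
  "steps": [
    {"translation":[-0.77,-0.4,0],"angular":[0,0,0],"gripper":0.5},
    {"translation":[-0.77,-0.4,0],"angular":[0,0,0],"gripper":0.5},
    {"translation":[0,0,0],"angular":[0,0,0],"gripper":0.5},
    {"translation":[0,0,0],"angular":[0,0,0],"gripper":0.5}
  ]
}}

```text
t: 16.58
tool_pos: [0.436, -0.1371, 0.3096]
tool_rot: [2.387, 2.041, 0.001]
contact_force: [0.1, -0.0, 0.4]
opening: 0.0425
grip_force: 0.0
```

Run:
```python
from h import *
S=ctrl.get_image('scene');T=ctrl.get_image('top');cv2.imwrite('pics/s4.png',cv2.resize(S['color'][100:310,150:400,::-1],None,fx=2.8,fy=2.8,interpolation=cv2.INTER_CUBIC))
Q=pts(S);m=np.zeros((420,560),bool);m[160:182,300:325]=1
m&=(S['color'].max(2)<60)&(Q[...,2]>.15)&(Q[...,2]<.24);print('knob',np.median(Q[m],0))
# two-view check of the bar in press frame, from the saved first pictures
import pickle
D=pickle.load(open('d0.pkl','rb'));c=np.array([.591,-.109]);ex=np.array([.988,-.1547]);ey=np.array([.1547,.988])
for n in D:
    p=pts(D[n]).reshape(-1,3);x=(p[:,:2]-c)@ex;y=(p[:,:2]-c)@ey
    k=(x>-.17)&(x<-.13)&(y>-.09)&(y<-.01)&(p[:,2]>.045)&(p[:,2]<.08)
    print(n,k.sum(),x[k].mean(),p[k,2].mean(),p[k,2].max());
    k=(x>-.17)&(x<-.105)&(p[:,2]>.045)&(p[:,2]<.08);print(np.percentile(y[k],[2,98]))
o=ctrl.get_obs();print(o['t'],o['tool_pos'],o['opening'],(o['tool_pos'][:2]-c)@ex,(o['tool_pos'][:2]-c)@ey)
```

```text
knob [0.60050436 0.07735174 0.21304068]
scene 80 -0.14883024483805002 0.05936657942505656 0.06619909639177221
[-0.77345719  1.83630375]
top 136 -0.15036237430690627 0.058573497924913856 0.06576534837446442
[-0.64490922  0.50590043]
16.675 [ 0.43616648 -0.1367059   0.30917252] 0.04267707275549071 -0.1486894153043014 -0.05132617886324754
```

View pics/s4.png

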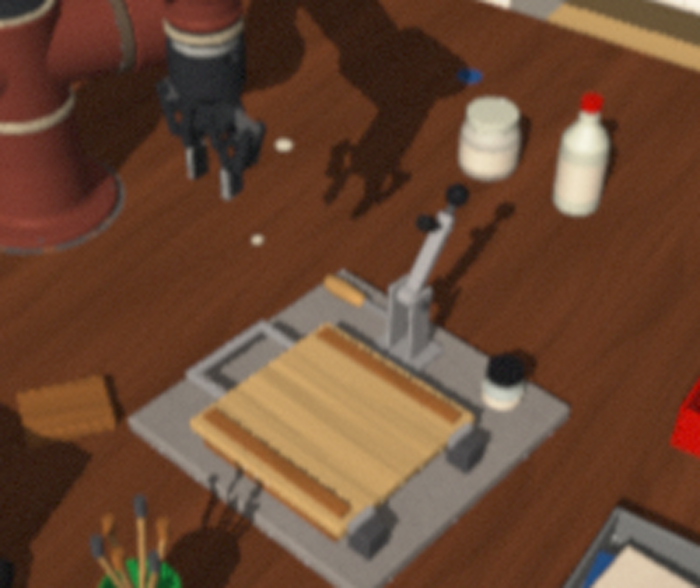

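The clamp leans outward with the knob free at crop (457,195), nothing else has moved, and the gripper is above the handle. Next I descend and grip the bar.

Emit:
{"method": "drive_tool", "body": {
  "steps": [
    {"translation":[0,-0.03,0.8],"angular":[0,0,0],"gripper":0.5},
    {"translation":[0,0,0.8],"angular":[0,0,0],"gripper":0.5},
    {"translation":[0,0,0.8],"angular":[0,0,0],"gripper":0.5},
    {"translation":[0,0,0.8],"angular":[0,0,0],"gripper":0.5},
    {"translation":[0,0,0.8],"angular":[0,0,0],"gripper":0.5},
    {"translation":[0,0,0.8],"angular":[0,0,0],"gripper":0.5},
    {"translation":[0,0,0.6],"angular":[0,0,0],"gripper":0.5},
    {"translation":[0,0,0],"angular":[0,0,0],"gripper":0.5}
  ]
}}

```text
t: 17.68
tool_pos: [0.4333, -0.1356, 0.0907]
tool_rot: [-2.382, -2.04, 0.003]
contact_force: [0.7, -0.1, 0.6]
opening: 0.043
grip_force: 0.0
```

Emit:
{"method": "drive_tool", "body": {
  "steps": [
    {"translation":[0,0,0.5],"angular":[0,0,0],"gripper":0.5},
    {"translation":[0,0,0.5],"angular":[0,0,0],"gripper":0.5},
    {"translation":[0,0,0],"angular":[0,0,0],"gripper":0.5},
    {"translation":[0,0,0],"angular":[0,0,0],"gripper":0},
    {"translation":[0,0,0],"angular":[0,0,0],"gripper":0},
    {"translation":[0,0,0],"angular":[0,0,0],"gripper":0},
    {"translation":[0,0,0],"angular":[0,0,0],"gripper":0},
    {"translation":[0,0,0],"angular":[0,0,0],"gripper":0}
  ],
  "force": 50
}}

```text
t: 18.68
tool_pos: [0.4345, -0.1373, 0.0544]
tool_rot: [-2.387, -2.042, 0.002]
contact_force: [-4.5, 1.4, 6.9]
opening: 0.0103
grip_force: 48.8
```

Emit:
{"method": "drive_tool", "body": {
  "steps": [
    {"translation":[0,0.01,-0.34],"angular":[0,0,0],"gripper":0},
    {"translation":[0,0.025,-0.34],"angular":[0,0,0],"gripper":0},
    {"translation":[0,0.04,-0.34],"angular":[0,0,0],"gripper":0},
    {"translation":[0,0.06,-0.34],"angular":[0,0,0],"gripper":0},
    {"translation":[0,0.075,-0.335],"angular":[0,0,0],"gripper":0},
    {"translation":[0,0.09,-0.33],"angular":[0,0,0],"gripper":0},
    {"translation":[0,0.11,-0.325],"angular":[0,0,0],"gripper":0},
    {"translation":[0,0.125,-0.32],"angular":[0,0,0],"gripper":0}
  ]
}}

```text
t: 19.68
tool_pos: [0.454, -0.1403, 0.1599]
tool_rot: [-2.384, -2.039, 0.006]
contact_force: [-8.1, -2.6, -0.3]
opening: 0.0107
grip_force: 48.6
```

Emit:
{"method": "drive_tool", "body": {
  "steps": [
    {"translation":[0,0.14,-0.315],"angular":[0,0,0],"gripper":0},
    {"translation":[0,0.155,-0.305],"angular":[0,0,0],"gripper":0},
    {"translation":[0,0.17,-0.3],"angular":[0,0,0],"gripper":0},
    {"translation":[0,0.185,-0.29],"angular":[0,0,0],"gripper":0},
    {"translation":[0,0.2,-0.28],"angular":[0,0,0],"gripper":0},
    {"translation":[0,0.21,-0.27],"angular":[0,0,0],"gripper":0},
    {"translation":[0,0.22,-0.26],"angular":[0,0,0],"gripper":0},
    {"translation":[0,0.235,-0.25],"angular":[0,0,0],"gripper":0}
  ]
}}

```text
t: 20.68
tool_pos: [0.5133, -0.1496, 0.2541]
tool_rot: [-2.384, -2.038, 0.008]
contact_force: [-17.3, 0.4, 12.6]
opening: 0.0105
grip_force: 48.7
```

Emit:
{"method": "drive_tool", "body": {
  "steps": [
    {"translation":[0,0,0],"angular":[0,0,0],"gripper":0},
    {"translation":[0,0,0],"angular":[0,0,0],"gripper":0},
    {"translation":[0,0,0],"angular":[0,0,0],"gripper":0}
  ]
}}

```text
t: 21.05
tool_pos: [0.5139, -0.1497, 0.255]
tool_rot: [-2.385, -2.04, 0.006]
contact_force: [-18.3, 1.9, 14.8]
opening: 0.01
grip_force: 49.5
```

Run:
```python
from h import *
S=ctrl.get_image('scene');T=ctrl.get_image('top');cv2.imwrite('pics/s5.png',cv2.resize(S['color'][100:310,150:400,::-1],None,fx=2.8,fy=2.8,interpolation=cv2.INTER_CUBIC))
c=np.array([.591,-.109]);ex=np.array([.988,-.1547]);ey=np.array([.1547,.988])
for n,im in(('s',S),('t',T)):
    p=pts(im).reshape(-1,3);C=im['color'].reshape(-1,3).astype(int);x=(p[:,:2]-c)@ex;y=(p[:,:2]-c)@ey;z=p[:,2]
    wood=(C[:,0]-C[:,2]>40)&(C[:,1]>.6*C[:,0])
    k=wood&(x>-.1)&(x<.13)&(y>-.13)&(y<.03)&(z>.06)&(z<.3)
    L=cv2.fitLine(np.stack([x[k],z[k]],1).astype(np.float32),cv2.DIST_HUBER,0,.001,.001).ravel()
    print(n,k.sum(),np.degrees(np.arctan2(L[1],L[0])),L)
o=ctrl.get_obs();t=o['tool_pos'];X=(t[:2]-c)@ex;print(o['t'],X,t,np.degrees(np.arctan2(t[2]-.055,.13-X)),np.hypot(t[2]-.055,.13-X),o['contact_force'],o['opening'],o['grip_force'])
```

```text
s 3422 -44.47591 [ 0.713545   -0.7006094   0.04998802  0.14230728]
t 1241 -44.519135 [ 0.7130163  -0.7011475   0.07335573  0.11960585]
21.15 -0.06988151199773764 [ 0.51389331 -0.1497233   0.2549825 ] 45.01447037800577 0.2827465634191079 [-18.36629274   2.06309251  14.62048657] 0.010205635776797856 49.49143409729004
```

View pics/s5.png

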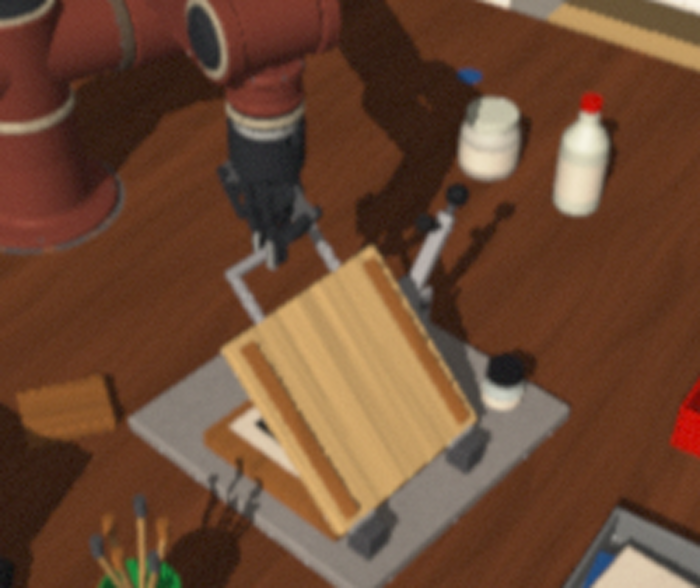

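The lid stands at 44.5° and is held firmly at crop (270,250), with the clamp still outward. I'll make a small trim of +0.5° that also relieves the inward push, then look again.

Emit:
{"method": "drive_tool", "body": {
  "steps": [
    {"translation":[0,0.01,-0.035],"angular":[0,0,0],"gripper":0},
    {"translation":[0,0.005,-0.035],"angular":[0,0,0],"gripper":0},
    {"translation":[0,0,0],"angular":[0,0,0],"gripper":0},
    {"translation":[0,0,0],"angular":[0,0,0],"gripper":0},
    {"translation":[0,0,0],"angular":[0,0,0],"gripper":0},
    {"translation":[0,0,0],"angular":[0,0,0],"gripper":0},
    {"translation":[0,0,0],"angular":[0,0,0],"gripper":0},
    {"translation":[0,0,0],"angular":[0,0,0],"gripper":0}
  ]
}}

```text
t: 22.15
tool_pos: [0.5152, -0.1499, 0.2565]
tool_rot: [-2.387, -2.041, 0.003]
contact_force: [-11.9, 0.2, 7.6]
opening: 0.0102
grip_force: 49.0
```

Run:
```python
from h import *
c=np.array([.591,-.109]);ex=np.array([.988,-.1547]);ey=np.array([.1547,.988])
for n in('scene','top'):
    im=ctrl.get_image(n)
    p=pts(im).reshape(-1,3);C=im['color'].reshape(-1,3).astype(int);x=(p[:,:2]-c)@ex;y=(p[:,:2]-c)@ey;z=p[:,2]
    k=(C[:,0]-C[:,2]>40)&(C[:,1]>.6*C[:,0])&(x>-.1)&(x<.13)&(y>-.13)&(y<.03)&(z>.06)&(z<.3)
    L=cv2.fitLine(np.stack([x[k],z[k]],1).astype(np.float32),cv2.DIST_HUBER,0,.001,.001).ravel()
    print(n,np.degrees(np.arctan2(L[1],L[0])))
o=ctrl.get_obs();print(o['t'],o['tool_pos'],o['contact_force'],o['opening'],o['grip_force'],abs(o['dq']).max())
```

```text
scene -44.87573
top -44.86435
22.25 [ 0.51520476 -0.14994714  0.25649902] [-11.50492144   0.34622279   9.26595352] 0.010152580802359893 49.02295231819153 0.002005657288789071
```

The lid is steady at 44.9°, so I'm handing the job in.

```bash
python3 -c "
from station import ctrl
print(ctrl.finish_job())"
```

```text
the job is handed in; nothing more can be done
None
```

The job is handed in at about 22 s of the 67 s allowed: the foot was held down on the lid for over a second, the clamp swung back and released leaning outward, and the lid is held steady by its handle at about 44.9°; nothing else looked disturbed in the last pictures viewed.

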